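Make up two linkage kits

ROBOT

A 7-joint arm with a two-finger parallel gripper is mounted at the origin on the work surface. World frame = base frame: x ahead of the robot, y to its left, z up, the work surface at z = 0. Lengths are in m, angles in rad, forces in N, time in s.
With the tool pointing down it reaches from about 0.425 to 0.875 m from the base axis. Payload 4.7 kg.
Tool frame: the origin (TCP) lies where the fingers leave the gripper's body, on its centre line; the fingertips stand 70 mm ahead of it and the grasp point (between the pads) lies 51 mm ahead of it; z points along the fingers, y is the line along which they close (so a half turn about z gives the same grasp; the last joint's range is limited). The gripper opens to 87 mm and grips with 3 to 60 N. Pads are 19 mm wide; open, the fingers measure 117 mm over their backs; the gripper's body (75 mm by 190 mm) begins 51 mm behind the grasp point.
Start: joints at [-1.143, 0.321, -0.07, 1.45, 0.023, 1.371, -0.057], TCP at [0.261, 0.595, 0.292] pointing down, gripper open.
Joint ranges: [-2.86, 2.86], [-0.3, 2.09], [-1.38, 1.24], [0.06, 2.45], [-1.56, 4.7], [0.09, 2.05], [-2.69, 2.69]. Speed limits (rad/s): [2.57, 2.57, 3.14, 3.14, 3.14, 3.14, 3.14].

INTERFACE

Orientations are given as a rotation vector (axis times angle).
In Python, from bench import ctrl gives the robot as it stands.
- The arm moves only by the tool drive_tool, never from a script. Its argument "motion" is a list of rows, each a list of 3 entries, a list of its own where there are three numbers: the shift along the tool's x, y, z in cm, then the turn, a rotation vector about the tool's x, y, z in degrees, then the opening, from -1 (shut) to 1 (fully open). In form: [[[x, y, z], [ax, ay, az], claw], ...]. A call has 1 to 12 rows; each row shifts and turns the commanded pose from where the row before left it, along the tool's axes as they then stand; what a row does not reach is not made up. A row lasts 1/8 s, in which the tool goes at most 62.5 mm and 10.7 degrees, less where a joint would pass 70% of its speed; a pose out of reach is approached as far as the arm can. A call with a gripper value outside its range is refused whole. The fingers move at their own pace and stop on an object; "force" is the grip in N (left out, the last holds). Time passes only in rows, so rows that do not move let the fingers close. It gives the time, the measured TCP pose, the force, the opening and the grip force at its end, in the units of the state.
- ctrl.get_state(): the state, without advancing time (a new reading comes with each control period).
- ctrl.get_image(name): name is "scene" or "side" or "wrist"; returns the picture (384x512x3 uint8, red, green, blue); there is no depth.
- ctrl.calibration(name): a dict with "K" (3x3 intrinsics, pixels), "origin" and "attitude" of the camera in the world; the wrist camera has in their place "tool_from_camera" (4x4, takes a point from camera to tool coordinates, whose origin is the TCP and whose axes are the flange's). Camera axes: x right, y up, looking along -z (the intrinsics and any distortion apply to the point x, -y, -z); pixel columns grow to the right and rows downward; lengths in m; the calibration is good to about 2 mm. A picture is of the moment at which its call begins: read the wrist's pose just before it. calibration takes no time and is no camera call.
- ctrl.close_job(): hands the job in; it is judged then, once.
The state is a dict: "time": time; "joint_positions": joint angles; "qd": joint speeds; "joint_torque": joint torques, N m; "position": TCP position; "tool_rot": TCP orientation; "ft_force": force on the tool from outside, world axes, zero at the start; "torque": the same for the moment, N m; "grip_width": opening from 0.0 (shut) to 1.0 (fully open); "grip_force": force on a finger pad.
Only numpy, scipy, OpenCV 4.12 (cv2) and the standard library are available. Lean on these libraries where they do the work, as an engineer would, in place of code of your own. Each camera call takes 0.05 s, during which the arm holds its last target. There are 200 camera calls.

TASK

Make up two hardware kits from the parts on the bench: in the three-pocket tray go the long link in the long pocket, and the big hex nut and the flanged bush in the two square pockets, one in each, either way round; in the two-pocket tray go the short link in the narrower pocket and the pillow block in the wider one. Every part ends lying flat on the floor of its pocket, the same way up as it is now, let go and at rest.

Things in the scene. Friction and masses are not known exactly. Their poses are not given: they have to be found in the camera images.
- long_link_mid (a point): Long link: aluminium bar 140 mm long (x axis), 30 mm wide (y), 30 mm high, ends fully rounded, a yellow bush in each end; about 0.3 kg. Lies flat on the bench. Site at its centre, half-way up; z is up.
- short_link_mid (a point): Short link: the same but 84 mm long (x axis), 30 mm wide (y), 30 mm high; about 0.2 kg. Site at its centre, half-way up; z is up.
- nut_mid (a point): Big steel hex nut lying flat, 46 mm across flats, 53 mm across corners, 32 mm high, open bore 28 mm; about 0.3 kg. Two opposite flats face along its own +x and -x, the others at every 60 degrees. Site at its centre, half-way up; z is up.
- bush_mid (a point): Flanged bush, turned steel, standing on its flange: flange 56 mm diameter and 8 mm high, above it a barrel 36 mm diameter up to the total height of 46 mm; dark bore seen from above; about 0.3 kg. Site at its centre, half-way up; z is up.
- block_mid (a point): Pillow block (grey cast bearing housing), standing on its foot: foot 84 mm long (x axis), 34 mm wide (y), 12 mm high; above it an upright round housing of 48 mm diameter, centred, with two flat parallel faces 30 mm apart along y, up to the total height of 48 mm; about 0.4 kg. Site at its centre, half-way up; z is up.
- tray3: Three-pocket tray (blue walls, bare metal floor), 180 mm (x) by 156 mm (y) outside. Fixed; origin: centre of underside, z up. Floor 3 mm thick; 4 mm walls and dividers, tops 11 mm above the bench: fingertips 10 mm above a part's underside clear them. Long pocket 172 x 60 mm, centred at x 0, y -44 mm (tray axes), long link along x. Two square pockets 84 x 84 mm, centred at x -44 and x +44, both y +32 mm, for nut and bush.
- tray2: Two-pocket tray (blue walls, bare metal floor), 124 mm (x) by 140 mm (y) outside. Fixed; origin: centre of underside, z up. Floor 3 mm thick; 4 mm walls and dividers, tops 11 mm above the bench: fingertips 10 mm above a part's underside clear them. Narrower pocket 116 (x) x 60 (y) mm, centred at x 0, y -36 mm (tray axes), short link along x. Wider pocket 116 (x) x 68 (y) mm, centred at x 0, y +32 mm, pillow block with its foot along x.
Mind the look-alikes: they are no part of the job. Leave any purple or turquoise look-alike of the part that bears long_link_mid alone.

How it is judged:
By the outcome, as a careful person would: the job done as asked, in the order asked, and still so for the second after the job is handed in, with the robot touching nothing.
It also fails if it takes over 107 s, if anything falls off the work surface, if the arm or the gripper's body presses on something with over 40 N, if the wrist force passes 120 N, or if a joint passes its speed limit or range.

## Working session

There is one attempt and no reset: what is moved stays moved. The work goes in short steps, Python scripts to look and compute and a tool call to move; the robot and the scene stay as the last step left them, time stands still between calls to the robot, and variables do not carry over. Pictures are saved under pics/ and viewed, at most 14 in all, crops included, and the job is handed in when it is done.

Besides the shell and the picture viewer there is one more tool, called after "Request:" as a command line: name --argument value ..., lists and objects as JSON in quotes. drive_tool: Moves the arm, as the interface text tells. Its arguments: {"type":"object","properties":{"motion":{"type":"array","items":{"type":"array"}},"force":{"type":"number"}},"required":["motion"]}

```bash
ls; mkdir -p pics
cat > h.py <<'E'
import numpy as np, cv2
from bench import ctrl
from scipy.spatial.transform import Rotation as R
def save(n,f):
    im=ctrl.get_image(n); cv2.imwrite('pics/'+f,im[:,:,::-1]); return im
E
python3 - <<'E'
from h import *
s=ctrl.get_state(); print({k:np.round(v,4) for k,v in s.items()})
a=save('scene','scene0.png'); b=save('side','side0.png'); c=save('wrist','wrist0.png')
for n in('scene','side','wrist'):
    print(n,ctrl.calibration(n))
E
```

```text
pics
{'time': np.float64(0.0), 'joint_positions': array([-1.1429,  0.3218, -0.0701,  1.4517,  0.0226,  1.3708, -0.0569]), 'qd': array([ 0.    , -0.002 , -0.0004,  0.    , -0.0022,  0.0014,  0.0007]), 'joint_torque': array([ 2.00000e-04, -4.91299e+01, -4.04100e-01, -3.12523e+01,
       -6.40000e-02,  4.39000e-02,  2.00000e-04]), 'position': array([0.2612, 0.5947, 0.2911]), 'tool_rot': array([-0.6453, -3.0743,  0.0031]), 'ft_force': array([-0.416 ,  0.7501, -0.3257]), 'torque': array([-0.005 ,  0.0087, -0.0081]), 'grip_force': np.float64(0.0), 'grip_width': np.float64(1.0047)}
scene {'K': array([[468.20042443,   0.        , 254.27119777],
       [  0.        , 468.20042443, 192.07974658],
       [  0.        ,   0.        ,   1.        ]]), 'origin': array([1.36530619, 0.23241578, 1.05742561]), 'attitude': array([0.49366506, 0.7093257 , 1.77425705])}
side {'K': array([[456.36465604,   0.        , 256.3429979 ],
       [  0.        , 456.36465604, 196.18110141],
       [  0.        ,   0.        ,   1.        ]]), 'origin': array([ 0.27807154, -0.95678499,  1.0303615 ]), 'attitude': array([ 0.76377347, -0.07757184, -0.24040616])}
wrist {'K': array([[270.30650486,   0.        , 253.5183859 ],
       [  0.        , 270.30650486, 189.57601081],
       [  0.        ,   0.        ,   1.        ]]), 'tool_from_camera': array([[ 5.72897074e-04,  9.53209148e-01,  3.02311084e-01,
         8.33678846e-02],
       [ 9.99999831e-01, -5.15431851e-04, -2.69863150e-04,
         6.80556033e-04],
       [-1.01415261e-04,  3.02311187e-01, -9.53209282e-01,
        -9.35945907e-02],
       [ 0.00000000e+00,  0.00000000e+00,  0.00000000e+00,
         1.00000000e+00]])}
```

View pics/scene0.png

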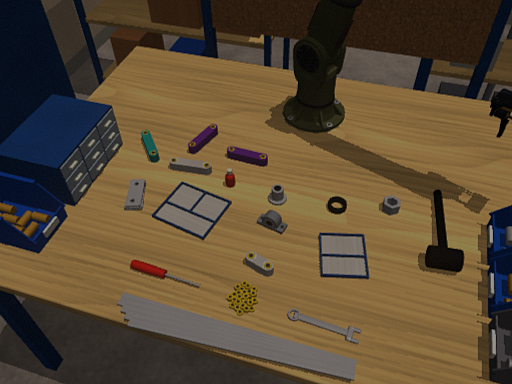

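View pics/side0.png

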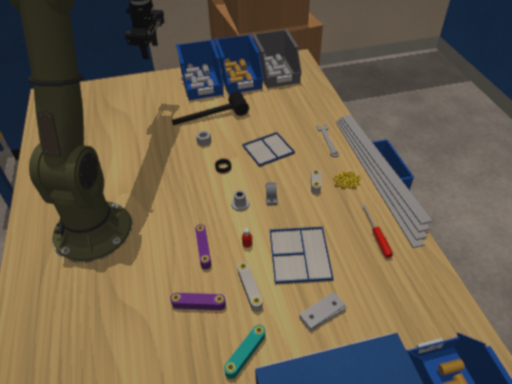

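View pics/wrist0.png

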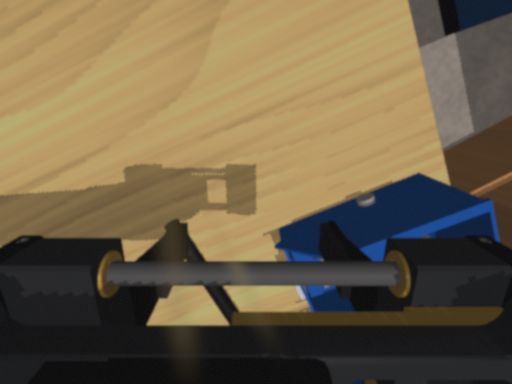

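The scene image shows these items:
- **Parts:** grey long link (190,166), short link (259,263), nut (391,205), flanged bush (277,194), pillow block (272,221).
- **Trays:** tray3 (192,209), tray2 (343,255).
- **Things that could be taken for a part:** purple bars (203,138) and (247,156), turquoise bar (150,145), grey square-ended plate (135,195), black ring (338,205), red bottle (230,178).

The long link is the grey round-ended bar with yellow bushes at (190,166). I'll check that in a close crop and measure everything.

```bash
cat >> h.py <<'E'
def campose(n,s=None):
    c=ctrl.calibration(n); K=np.array(c['K'])
    if n=='wrist':
        s=s or ctrl.get_state(); T=np.eye(4); T[:3,:3]=R.from_rotvec(s['tool_rot']).as_matrix(); T[:3,3]=s['position']
        T=T@np.array(c['tool_from_camera']); return K,T[:3,:3],T[:3,3]
    return K,R.from_rotvec(c['attitude']).as_matrix(),np.array(c['origin'])
def ray(P,uv,z):
    K,M,o=P; uv=np.atleast_2d(np.asarray(uv,float))
    d=np.c_[(uv[:,0]-K[0,2])/K[0,0],-(uv[:,1]-K[1,2])/K[1,1],-np.ones(len(uv))]@M.T
    return o+d*((z-o[2])/d[:,2])[:,None]
def proj(P,X):
    K,M,o=P; c=(np.atleast_2d(X)-o)@M; return np.c_[K[0,2]+K[0,0]*c[:,0]/-c[:,2],K[1,2]-K[1,1]*c[:,1]/-c[:,2]]
def blobs(m,amin):
    n,l,st,ce=cv2.connectedComponentsWithStats(m.astype(np.uint8)); return [(st[i],ce[i],l==i) for i in range(1,n) if st[i][4]>=amin]
E
python3 - <<'E'
from h import *
a=cv2.imread('pics/scene0.png'); b=cv2.imread('pics/side0.png')
boxes=[(a,160,140,80,60),(a,235,180,80,60),(a,350,180,80,60),(b,215,245,80,60),(b,215,160,80,60),(b,170,110,80,60)]
t=[cv2.resize(i[y:y+h,x:x+w],(266,200),interpolation=cv2.INTER_CUBIC) for i,x,y,w,h in boxes]
cv2.imwrite('pics/crop.png',np.vstack([np.hstack(t[:3]),np.hstack(t[3:])]))
for n,im in(('scene',a),('side',b)):
    P=campose(n); hsv=cv2.cvtColor(im,cv2.COLOR_BGR2HSV); H,S,V=cv2.split(hsv)
    print(n,'yellow')
    for st,ce,m in blobs((H>20)&(H<35)&(S>150)&(V>90),4): print(np.round(ce,1),st[4],np.round(ray(P,ce,.03)[0],3))
    print('blue')
    for st,ce,m in blobs((H>100)&(H<130)&(S>60),100):
        cs=cv2.findContours(m.astype(np.uint8),0,1)[0]; c=max(cs,key=len)[:,0]
        w=ray(P,c,.011)[:,:2]; r=cv2.minAreaRect((w*1000).astype(np.float32)); print(np.round(ce),st[4],np.round(r[0]),np.round(r[1]),round(r[2],1))
    print('grey')
    for st,ce,m in blobs((S<60)&(V>70),60):
        if st[4]<1500: print(np.round(ce),st, np.round(ray(P,ce,.02)[0],3))
E
```

```text
scene yellow
[229.8 149.2] 4 [ 0.304 -0.211  0.03 ]
[154.  152.8] 6 [ 0.391 -0.442  0.03 ]
[261.  156.2] 5 [ 0.307 -0.103  0.03 ]
[264.  155.8] 4 [ 0.302 -0.094  0.03 ]
[173.3 160.3] 10 [ 0.406 -0.367  0.03 ]
[206.2 164.7] 12 [ 0.394 -0.258  0.03 ]
[251.1 255.4] 22 [ 0.684 -0.014  0.03 ]
[267.2 265.1] 25 [0.701 0.036 0.03 ]
[242.9 297.4] 519 [0.81  0.006 0.03 ]
blue
[ 36. 121.] 15901 [  108. -1031.] [1694.  388.] 38.2
[89. 40.] 559 [ -242. -1081.] [792.  32.] 39.6
[200.  37.] 1058 [-446. -664.] [536. 202.] 23.6
[489.  49.] 1206 [-676.  624.] [ 53. 896.] 79.4
[267.  50.] 211 [-356. -281.] [242.  26.] 16.9
[286.  53.] 156 [-355. -200.] [238.  21.] 14.9
[423.  74.] 368 [-354.  361.] [ 45. 236.] 86.5
[191. 210.] 498 [ 563. -239.] [182. 159.] 79.1
[500. 260.] 1972 [476. 616.] [ 63. 400.] 87.4
[344. 257.] 417 [596. 218.] [143. 124.] 14.4
[ 28. 331.] 1812 [1037. -475.] [291.  49.] 63.8
grey
[505.  32.] [500  25  11  16  81] [-0.763  0.676  0.02 ]
[169.  40.] [163  35  16  14 133] [-0.295 -0.708  0.02 ]
[277.  52.] [271  37  13  31 329] [-0.331 -0.23   0.02 ]
[106.  51.] [ 97  39  18  21 239
[... 2349 characters left out ...]
 107] [0.387 0.327 0.02 ]
[268. 148.] [242 132  53  34 927] [0.591 0.203 0.02 ]
[  8. 163.] [  0 138  18  48 383] [-0.267  0.353  0.02 ]
[315. 182.] [311 173  10  21 143] [0.692 0.001 0.02 ]
[271. 188.] [266 183  10  11 101] [0.549 0.014 0.02 ]
[240. 201.] [232 190  17  21 195] [ 0.443 -0.018  0.02 ]
[  3. 224.] [  0 195  10  69 345] [-0.251  0.075  0.02 ]
[250. 287.] [238 264  24  47 484] [ 0.402 -0.32   0.02 ]
[322. 311.] [300 293  46  38 902] [ 0.559 -0.434  0.02 ]
[329. 350.] [255 333 152  41 232] [ 0.539 -0.532  0.02 ]
[482. 348.] [450 333  62  46  87] [ 0.882 -0.616  0.02 ]
[428. 343.] [408 338  37  12  92] [ 0.769 -0.574  0.02 ]
[430. 348.] [419 344  24   9  79] [ 0.767 -0.587  0.02 ]
```

View pics/crop.png

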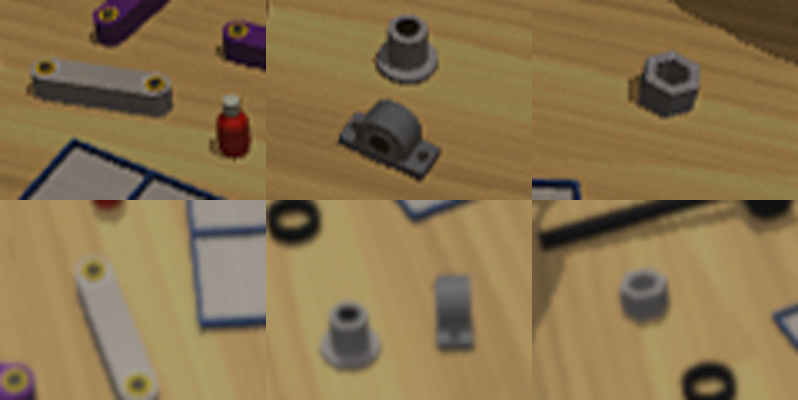

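The crop confirms the choice. The grey bar with fully rounded ends and two yellow bushes, at scene (173,160) and (206,165), is the long link. Its bushes measure 110 mm apart, as expected. The bush, block and nut are clear at scene (277,194), (272,221) and (391,205). One last measurement covers the pocket sides and the nut and block directions, plus a helper for move sizes.

```bash
cat >> h.py <<'E'
def to(x,y,z,psi,grip=True):
    """remaining move: shift in current tool axes (cm) and turn about tool z (deg); psi=finger line, world deg"""
    s=ctrl.get_state(); M=R.from_rotvec(s['tool_rot']).as_matrix()
    cur=np.degrees(np.arctan2(M[1,1],M[0,1])); d=(psi-cur+90)%180-90
    az=np.degrees(np.arctan2(y,x))
    print('t',round(s['time'],2),'pos',np.round(s['position'],4),'psi',round(cur,1),'tilt',np.round(M[:,2],3),'| shift cm',np.round((np.array([x,y,z])-s['position'])@M*100,1),'turn z',round(-d,1),'new psi-az',round(cur+d-az,1),'q7',round(s['joint_positions'][6],2),'grip',round(s['grip_width']*87,1),round(s['grip_force'],1),'F',np.round(s['ft_force'],1))
E
python3 - <<'E'
from h import *
a=cv2.imread('pics/scene0.png'); b=cv2.imread('pics/side0.png')
for n,im,seeds in(('scene',a,[(185,197),(210,207),(184,219),(342,245),(343,265)]),('side',b,[(288,240),(288,268),(315,252),(258,152),(276,143)])):
    P=campose(n); H,S,V=cv2.split(cv2.cvtColor(im,cv2.COLOR_BGR2HSV))
    for st,ce,m in blobs((S<75)&(V>60),150):
        for sd in seeds:
            if m[sd[1],sd[0]]:
                c=max(cv2.findContours(m.astype(np.uint8),0,1)[0],key=len)[:,0]
                r=cv2.minAreaRect((ray(P,c,.003)[:,:2]*1000).astype(np.float32)); print(n,sd,np.round(r[0]),np.round(r[1]),round(r[2],1))
P=campose('scene')
print('block foot ends',ray(P,[(235+350/3.325,180+133/3.333),(235+428/3.325,180+158/3.333)],.012))
print('block top(housing)',ray(P,(235+395/3.325-80+0,180+105/3.333),.048))
print('nut bore',ray(P,(350+(673-532)/3.325,180+72/3.333),.032),ray(campose('side'),(170+(644-532)/3.325,110+(282-200)/3.333),.032))
print('bush bore',ray(P,(235+(409-266)/3.325,180+28/3.333),.046),ray(campose('side'),(215+(347-266)/3.325,160+(314-200)/3.333),.046))
# nut top corners scene (composite px)
t=np.array([(645,75),(668,53),(697,62),(699,83),(672,92),(640,90)],float); print('nut corners',np.round(ray(P,np.c_[350+(t[:,0]-532)/3.325,180+t[:,1]/3.333],.032),4))
to(.55,.15,.25,6)
E
```

```text
scene (185, 197) [ 517. -279.] [80. 81.] 79.4
scene (210, 207) [ 534. -193.] [81. 80.] 79.4
scene (184, 219) [ 601. -250.] [169.  57.] 79.3
scene (342, 245) [558. 209.] [ 64. 115.] 14.2
scene (343, 265) [625. 226.] [ 56. 115.] 14.1
side (258, 152) [597. 221.] [146. 135.] 14.4
side (276, 143) [597. 221.] [146. 135.] 14.4
side (288, 240) [ 564. -239.] [189. 159.] 79.1
side (288, 268) [ 564. -239.] [189. 159.] 79.1
side (315, 252) [ 564. -239.] [189. 159.] 79.1
block foot ends [[0.47974157 0.18915183 0.012     ]
 [0.48762621 0.25755961 0.012     ]]
block top(housing) [[0.53437967 0.00572678 0.048     ]]
nut bore [[0.38456151 0.32187128 0.032     ]] [[0.38950165 0.31594758 0.032     ]]
bush bore [[ 0.44269735 -0.00777287  0.046     ]] [[ 0.44435807 -0.01353947  0.046     ]]
nut corners [[0.3952 0.299  0.032 ]
 [0.3631 0.3151 0.032 ]
 [0.3666 0.3406 0.032 ]
 [0.391  0.3448 0.032 ]
 [0.4082 0.3237 0.032 ]
 [0.4139 0.297  0.032 ]]
t 0.15 pos [0.2613 0.5948 0.2914] psi 66.3 tilt [-0.001 -0.001 -1.   ] | shift cm [-44.3 -29.1   4.2] turn z 60.3 new psi-az -9.3 q7 -0.06 grip 86.9 0.0 F [ 1.1  0.  -0.2]
```

The tray3 pockets check out: long pocket (.604,-.248), squares (.519,-.278) and (.537,-.192), yaw 79.2°. For tray2, the wide pocket is the one nearer the robot at (.562,.210), the narrow one is at (.628,.227), and the yaw is 104.3°. I'll move round to the long link, keeping clear of the base.

Request:
drive_tool --motion '[[[-4.4,-2.9,0.3],[0,0,0],1],[[-4.4,-2.9,0.3],[0,0,0],1],[[-4.4,-2.9,0.3],[0,0,0],1],[[-4.4,-2.9,0.3],[0,0,0],1],[[-4.4,-2.9,0.3],[0,0,0],1],[[-4.4,-2.9,0.3],[0,0,0],1],[[-4.4,-2.9,0.3],[0,0,0],1],[[-4.4,-2.9,0.3],[0,0,0],1],[[-4.4,-2.9,0.3],[0,0,0],1],[[-4.4,-2.9,0.3],[0,0,0],1],[[0,0,0.5],[0,0,10],1],[[0,0,0.5],[0,0,10],1]]' --force 25

```text
time: 1.65
position: [0.5479, 0.1516, 0.2518]
tool_rot: [-1.181, -2.911, 0.0]
ft_force: [-0.6, 0.5, 0.9]
grip_width: 0.998
grip_force: 0.0
```

Request:
drive_tool --motion '[[[0,0,0.5],[0,0,10],1],[[0,0,0.5],[0,0,10],1],[[0,0,0.5],[0,0,10],1],[[0,0,0.5],[0,0,10],1],[[0,0,0],[0,0,0],1]]'

```text
time: 2.28
position: [0.5472, 0.1527, 0.2316]
tool_rot: [-2.093, -2.342, 0.002]
ft_force: [0.1, 0.4, -0.9]
grip_width: 0.998
grip_force: 0.0
```

```bash
python3 -c "
from h import *
to(.400,-.3125,.2,6.3)"
```

```text
t 2.27 pos [0.5472 0.1527 0.2316] psi 6.4 tilt [-0.001 -0.001 -1.   ] | shift cm [-44.6 -19.8   3.2] turn z 0.1 new psi-az 44.3 q7 -0.15 grip 86.8 0.0 F [ 0.1  0.4 -0.9]
```

Request:
drive_tool --motion '[[[-4.5,-2,0.3],[0,0,0],1],[[-4.5,-2,0.3],[0,0,0],1],[[-4.5,-2,0.3],[0,0,0],1],[[-4.5,-2,0.3],[0,0,0],1],[[-4.5,-2,0.3],[0,0,0],1],[[-4.5,-2,0.3],[0,0,0],1],[[-4.5,-2,0.3],[0,0,0],1],[[-4.5,-2,0.3],[0,0,0],1],[[-4.3,-2,0.3],[0,0,0],1],[[-4.3,-1.8,0.3],[0,0,0],1],[[0,0,0],[0,0,0],1],[[0,0,0],[0,0,0],1]]'

```text
time: 3.78
position: [0.3999, -0.3119, 0.2023]
tool_rot: [-2.094, -2.342, -0.001]
ft_force: [0.3, -0.7, 0.1]
grip_width: 0.999
grip_force: 0.0
```

Run:
```python
from h import *
to(.400,-.3125,.083,6.3)
P=campose('wrist'); im=save('wrist','w1.png')
H,S,V=cv2.split(cv2.cvtColor(im,cv2.COLOR_RGB2HSV))
for st,ce,m in blobs((H>20)&(H<35)&(S>150)&(V>90),15): print(np.round(ce,1),st[4],np.round(ray(P,ce,.03)[0],4))
print(proj(P,[[.406,-.367,.03],[.394,-.258,.03]]))
```

```text
t 3.77 pos [ 0.3999 -0.3119  0.2023] psi 6.4 tilt [ 0.     0.001 -1.   ] | shift cm [-0.1 -0.  11.9] turn z 0.1 new psi-az 44.3 q7 0.8 grip 86.9 0.0 F [ 0.3 -0.7  0.1]
[159.   68.8] 228 [ 0.3028 -0.2077  0.03  ]
[256.3 136.7] 170 [ 0.3972 -0.2581  0.03  ]
[ 66.9 165.9] 161 [ 0.2117 -0.3081  0.03  ]
[172.3 205.9] 121 [ 0.3176 -0.3394  0.03  ]
[253.5 239. ] 129 [ 0.4069 -0.3683  0.03  ]
[234.2 297.7] 106 [ 0.3929 -0.4476  0.03  ]
[[252.85840817 237.83488379]
 [253.07059302 136.22733564]]
```

View pics/w1.png

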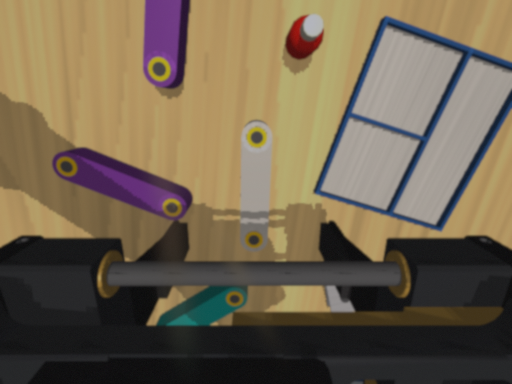

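The wrist view shows the grey long link centred between the fingers, bushes at (256,137) and (254,239). The purple bars are to the left and the turquoise one lies below. I'll narrow the fingers, go down and grip.

Request:
drive_tool --motion '[[[-0.1,0.2,2],[0,0,1],0.3],[[0,0,3],[0,0,0],0.3],[[0,0,3],[0,0,0],0.3],[[0,0,2.5],[0,0,0],0.3],[[0,0,1.4],[0,0,0],0.3],[[0,0,0],[0,0,0],0.3],[[0,0,0],[0,0,0],-1],[[0,0,0],[0,0,0],-1],[[0,0,0],[0,0,0],-1],[[0,0,0],[0,0,0],-1],[[0,0,0],[0,0,0],-1]]' --force 30

```text
time: 5.2
position: [0.4019, -0.3133, 0.0837]
tool_rot: [2.117, 2.321, 0.001]
ft_force: [-1.9, 0.4, 5.3]
grip_width: 0.342
grip_force: 30.0
```

```bash
python3 -c "
from h import *
to(.604,-.248,.15,-10.8)"
```

```text
t 5.2 pos [ 0.4019 -0.3133  0.0837] psi 5.3 tilt [ 0.  0. -1.] | shift cm [ 4.6 20.7 -6.6] turn z 16.1 new psi-az 11.5 q7 0.93 grip 29.7 30.0 F [-1.9  0.4  5.3]
```

Request:
drive_tool --motion '[[[0,0,-3.3],[0,0,0],-1],[[0,0,-3.3],[0,0,0],-1],[[0.9,4.1,0],[0,0,0],-1],[[0.9,4.1,0],[0,0,0],-1],[[0.9,4.1,0],[0,0,0],-1],[[0.9,4.2,0],[0,0,0],-1],[[1,4.2,0],[0,0,0],-1],[[0,0,0],[0,0,8],-1],[[0,0,0],[0,0,8],-1],[[0,0,0],[0,0,0],-1]]'

```text
time: 6.45
position: [0.6033, -0.2477, 0.148]
tool_rot: [-2.416, -2.006, 0.002]
ft_force: [-0.7, -0.1, -3.7]
grip_width: 0.343
grip_force: 30.0
```

Run:
```python
from h import *
to(.604,-.248,.0875,-10.8)
P=campose('wrist'); im=save('wrist','w2.png')
H,S,V=cv2.split(cv2.cvtColor(im,cv2.COLOR_RGB2HSV))
x=[(a,b) for a in(-90,90) for b in (-78,78)]
def tr(c,yaw,L): 
    u=np.radians(yaw); return [np.r_[c[0]+(a*np.cos(u)-b*np.sin(u))/1e3,c[1]+(a*np.sin(u)+b*np.cos(u))/1e3,.011] for a,b in L]
print(np.round(proj(P,tr((.564,-.239),79.2,x))))
for st,ce,m in blobs((H>100)&(H<130)&(S>60)&(V>40),200): print(st,ce)
```

```text
t 6.45 pos [ 0.6033 -0.2477  0.148 ] psi -10.6 tilt [-0.002  0.    -1.   ] | shift cm [-0.   0.1  6.1] turn z 0.2 new psi-az 11.5 q7 0.44 grip 29.8 30.0 F [-0.7 -0.1 -3.7]
[[291. 284.]
 [136. 284.]
 [301.  95.]
 [107.  94.]]
[ 107   98  192  141 3258] [190.54297115 152.30233272]
```

View pics/w2.png

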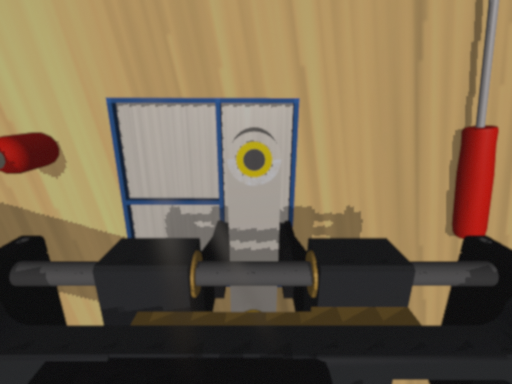

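The link hangs over the long pocket, tray corners at (107,98) and (299,98), within about 3 px of prediction. I'll lower and release.

Request:
drive_tool --motion '[[[0,0.1,2.5],[0,0,0],-1],[[0,0,2],[0,0,0],-1],[[0,0,1.1],[0,0,0],-1],[[0,0,0.4],[0,0,0],-1],[[0,0,0],[0,0,0],-1],[[0,0,0],[0,0,0],0],[[0,0,0],[0,0,0],0],[[0,0,0],[0,0,0],0],[[0,0,-3.5],[0,0,0],0],[[0,0,-5],[0,0,0],0.3],[[0,0,-4],[0,0,0],0.5]]'

```text
time: 7.88
position: [0.6049, -0.2487, 0.2166]
tool_rot: [2.418, 2.003, 0.002]
ft_force: [-0.1, -0.3, -0.4]
grip_width: 0.643
grip_force: 0.0
```

Run:
```python
from h import *
to(.55,.0,.2,0);to(.387,.319,.2,0)
P=campose('wrist'); im=save('wrist','w3.png')
H,S,V=cv2.split(cv2.cvtColor(im,cv2.COLOR_RGB2HSV))
for st,ce,m in blobs((H>20)&(H<35)&(S>150)&(V>90),15): print(np.round(ce,1),st[4],np.round(ray(P,ce,.033)[0],4))
P=campose('scene'); im=save('scene','s3.png')
H,S,V=cv2.split(cv2.cvtColor(im,cv2.COLOR_RGB2HSV))
for st,ce,m in blobs((H>20)&(H<35)&(S>150)&(V>90),5): print(np.round(ce,1),st[4],np.round(ray(P,ce,.033)[0],4))
```

```text
t 7.88 pos [ 0.6049 -0.2487  0.2166] psi -10.7 tilt [ 0.002 -0.001 -1.   ] | shift cm [ 23.4 -10.    1.6] turn z -10.7 new psi-az 0.0 q7 0.41 grip 56.0 0.0 F [-0.1 -0.3 -0.4]
t 7.88 pos [ 0.6049 -0.2487  0.2166] psi -10.7 tilt [ 0.002 -0.001 -1.   ] | shift cm [ 51.7 -32.    1.6] turn z -10.7 new psi-az -39.5 q7 0.41 grip 56.0 0.0 F [-0.1 -0.3 -0.4]
[253.5 134. ] 156 [ 0.6158 -0.1946  0.033 ]
[252.9 233.9] 126 [ 0.5945 -0.3042  0.033 ]
[213.1 126.3] 7 [ 0.2127 -0.3041  0.033 ]
[153.6 152.9] 7 [ 0.3948 -0.4414  0.033 ]
[261.  156.2] 5 [ 0.3099 -0.1017  0.033 ]
[198.1 219.8] 19 [ 0.6142 -0.1943  0.033 ]
[250.8 255.3] 24 [ 0.6863 -0.0135  0.033 ]
[267.2 265. ] 26 [0.7029 0.0369 0.033 ]
[242.9 297.4] 548 [0.8119 0.0069 0.033 ]
```

Link 1 is placed, with its centre measured at (.605,-.249) in the pocket. On to the nut.

Request:
drive_tool --motion '[[[4.7,-2.9,0.1],[0,0,0],1],[[4.7,-2.9,0.1],[0,0,0],1],[[4.7,-2.9,0.1],[0,0,0],1],[[4.7,-2.9,0.1],[0,0,0],1],[[4.7,-2.9,0.1],[0,0,0],1],[[4.7,-2.9,0.2],[0,0,0],1],[[4.7,-2.9,0.2],[0,0,0],1],[[4.7,-2.9,0.2],[0,0,0],1],[[4.7,-2.9,0.2],[0,0,0],1],[[4.7,-2.9,0.2],[0,0,0],1],[[4.7,-3,0.1],[0,0,0],1],[[0,0,0],[0,0,0],1]]'

```text
time: 9.48
position: [0.3834, 0.3234, 0.1977]
tool_rot: [-2.41, -2.014, 0.001]
ft_force: [0.8, -0.7, -0.2]
grip_width: 0.995
grip_force: 0.0
```

Run:
```python
from h import *
to(.387,.319,.083,0)
P=campose('wrist'); im=save('wrist','w4.png')
print(proj(P,[[.387,.319,.032]]))
cv2.imwrite('pics/w4c.png',cv2.resize(im[100:240,160:350,::-1],None,fx=4,fy=4,interpolation=cv2.INTER_CUBIC))
```

```text
t 9.47 pos [0.3834 0.3234 0.1977] psi -10.2 tilt [-0.001  0.001 -1.   ] | shift cm [-0.4  0.4 11.5] turn z -10.2 new psi-az -39.5 q7 -0.9 grip 86.6 0.0 F [ 0.8 -0.7 -0.2]
[[257.61998819 194.97357067]]
```

View pics/w4c.png

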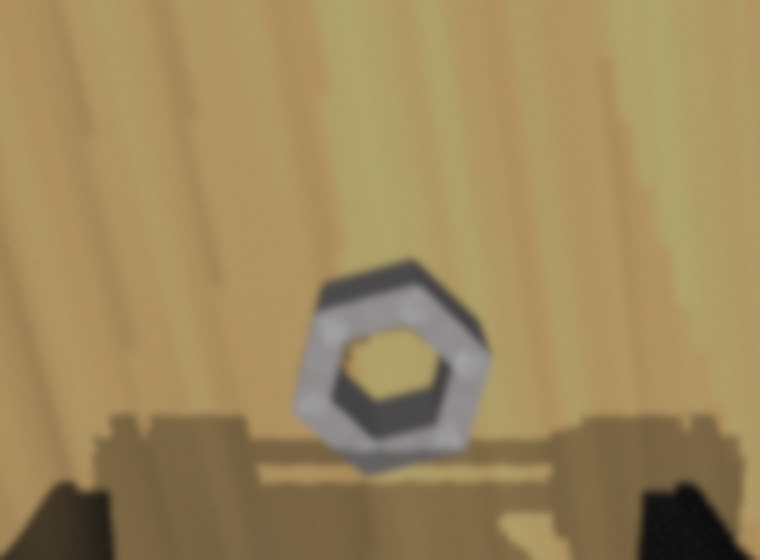

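The nut in the crop has its top face centred at (393,380), which matches (.387,.319). Two flats face about 14° off the finger line, so I'll turn +14 and grip.

Request:
drive_tool --motion '[[[-0.4,0.4,1],[0,0,7],0.6],[[0,0,2.5],[0,0,7],0.6],[[0,0,3],[0,0,0],0.6],[[0,0,3],[0,0,0],0.6],[[0,0,2],[0,0,0],0.6],[[0,0,0],[0,0,0],0.6],[[0,0,0],[0,0,0],-1],[[0,0,0],[0,0,0],-1],[[0,0,0],[0,0,0],-1],[[0,0,0],[0,0,0],-1],[[0,0,-3.5],[0,0,0],-1],[[0,0,-3.5],[0,0,0],-1]]'

```text
time: 11.02
position: [0.3893, 0.3136, 0.1534]
tool_rot: [2.644, 1.694, -0.002]
ft_force: [-0.4, 0.8, -2.5]
grip_width: 0.524
grip_force: 30.0
```

```bash
python3 -c "
from h import *
to(.521,-.277,.155,-24)
P=campose('scene');Q=campose('side')
print('bottle cap/base',ray(P,(230,185),0),ray(Q,(247,246),0), ray(P,(230.5,171),.06),ray(Q,(247,232),.06))"
```

```text
t 11.03 pos [0.3893 0.3136 0.1534] psi -24.7 tilt [-0.    -0.002 -1.   ] | shift cm [-48.2  36.6  -0.1] turn z -0.7 new psi-az 4.0 q7 -1.11 grip 45.6 30.0 F [-0.4  0.8 -2.5]
bottle cap/base [[ 0.43003873 -0.16632131  0.        ]] [[ 0.42837785 -0.17490121  0.        ]] [[ 0.42726376 -0.1621569   0.06      ]] [[ 0.43070096 -0.17348357  0.06      ]]
```

Request:
drive_tool --motion '[[[-4,3.1,-1],[0,0,0],-1],[[-4,3.1,-1],[0,0,0],-1],[[-4,3.1,0],[0,0,0],-1],[[-4,3.1,0],[0,0,0],-1],[[-4,3.1,0],[0,0,0],-1],[[-4,3.1,0],[0,0,0],-1],[[-4,3.1,0],[0,0,0],-1],[[-4.1,3.1,0],[0,0,0],-1],[[-4.1,3.1,0],[0,0,0],-1],[[-4.1,3.1,0],[0,0,0],-1],[[-4.1,3,0],[0,0,0],-1],[[-4.1,2.9,0],[0,0,0],-1]]'

```text
time: 12.52
position: [0.522, -0.282, 0.1727]
tool_rot: [2.645, 1.696, -0.001]
ft_force: [0.4, 0.5, -2.5]
grip_width: 0.526
grip_force: 30.0
```

Request:
drive_tool --motion '[[[0,0,0],[0,0,0],-1]]'

```text
time: 12.65
position: [0.5201, -0.2864, 0.1731]
tool_rot: [2.649, 1.683, -0.007]
ft_force: [-0.8, -0.1, -3.5]
grip_width: 0.526
grip_force: 30.0
```

```bash
python3 -c "
from h import *
to(.522,-.281,.0865,-24)
save('wrist','w5.png')"
```

```text
t 12.65 pos [ 0.5201 -0.2864  0.1731] psi -25.1 tilt [-0.002 -0.005 -1.   ] | shift cm [ 0.6 -0.1  8.7] turn z -1.1 new psi-az 4.3 q7 0.29 grip 45.7 30.0 F [-0.8 -0.1 -3.5]
```

View pics/w5.png

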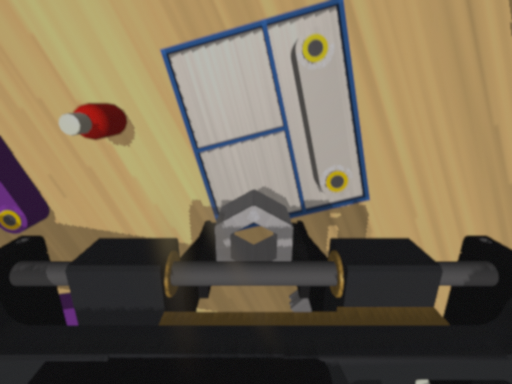

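The nut hangs at (253,235) over the lower-left square pocket (centre about (253,181)). That leaves 6 mm to go along tool x, as computed. I'll lower and release.

Request:
drive_tool --motion '[[[0.6,0,2],[0,0,0],-1],[[0,0,3],[0,0,0],-1],[[0,0,2],[0,0,0],-1],[[0,0,1.1],[0,0,0],-1],[[0,0,0.4],[0,0,0],-1],[[0,0,0],[0,0,0],-1],[[0,0,0],[0,0,0],0.35],[[0,0,0],[0,0,0],0.35],[[0,0,0],[0,0,0],0.35],[[0,0,-3.5],[0,0,0],0.4],[[0,0,-5],[0,0,0],0.4],[[0,0,-3.5],[0,0,0],0.4]]'

```text
time: 14.2
position: [0.5249, -0.2755, 0.2107]
tool_rot: [2.644, 1.693, 0.002]
ft_force: [-0.1, -0.4, -0.1]
grip_width: 0.698
grip_force: 0.0
```

```bash
python3 -c "
from h import *
to(.444,-.010,.20,80)
save('wrist','w6.png'); save('scene','s6.png')
P=campose('side'); im=save('side','d6.png')
i=cv2.imread('pics/w6.png')[80:240,150:390]; j=cv2.imread('pics/d6.png')[160:290,200:360]
cv2.imwrite('pics/c6.png',np.hstack([cv2.resize(i,(400,267)),cv2.resize(j,(328,267))]))
"
```

```text
t 14.2 pos [ 0.5249 -0.2755  0.2107] psi -24.7 tilt [ 0.002 -0.001 -1.   ] | shift cm [ 20.7 -18.5   1. ] turn z 75.3 new psi-az -98.7 q7 0.26 grip 60.7 0.0 F [-0.1 -0.4 -0.1]
```

View pics/c6.png

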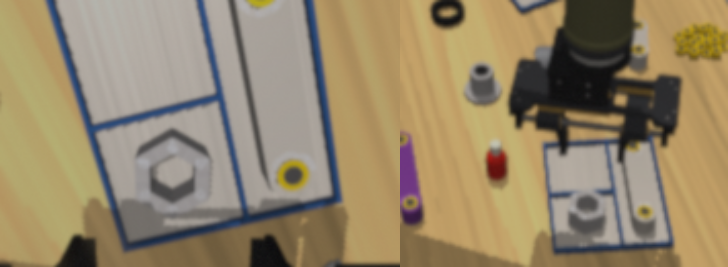

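The nut lies flat in its pocket (crop (172,170)) and the long link is flat beside it. Next the bush.

Request:
drive_tool --motion '[[[4.2,-3.7,0],[0,0,0],0.5],[[4.2,-3.7,0],[0,0,0],0.5],[[4.1,-3.7,0],[0,0,0],0.5],[[4.1,-3.7,0],[0,0,0],0.5],[[4.1,-3.7,0],[0,0,0],0.5],[[0,0,0.5],[0,0,10],0.5],[[0,0,0.5],[0,0,10],0.5],[[0,0,0],[0,0,0],0.5]]'

```text
time: 15.35
position: [0.442, -0.0095, 0.1972]
tool_rot: [-2.898, -1.213, 0.003]
ft_force: [0.3, 1.3, -0.4]
grip_width: 0.752
grip_force: 0.0
```

Run:
```python
from h import *
to(.4435,-.010,.083,-45)
P=campose('wrist'); im=save('wrist','w7.png')
print(proj(P,[[.4435,-.0105,.046],[.537,.007,.048]]))
cv2.imwrite('pics/w7c.png',cv2.resize(im[60:240,110:360,::-1],None,fx=3,fy=3,interpolation=cv2.INTER_CUBIC))
```

```text
t 15.35 pos [ 0.442  -0.0095  0.1972] psi -44.6 tilt [-0.002 -0.001 -1.   ] | shift cm [ 0.1  0.2 11.4] turn z 0.4 new psi-az -43.7 q7 -0.88 grip 65.4 0.0 F [ 0.3  1.3 -0.4]
[[255.58613328 195.5980154 ]
 [318.88861201 110.63322166]]
```

View pics/w7c.png

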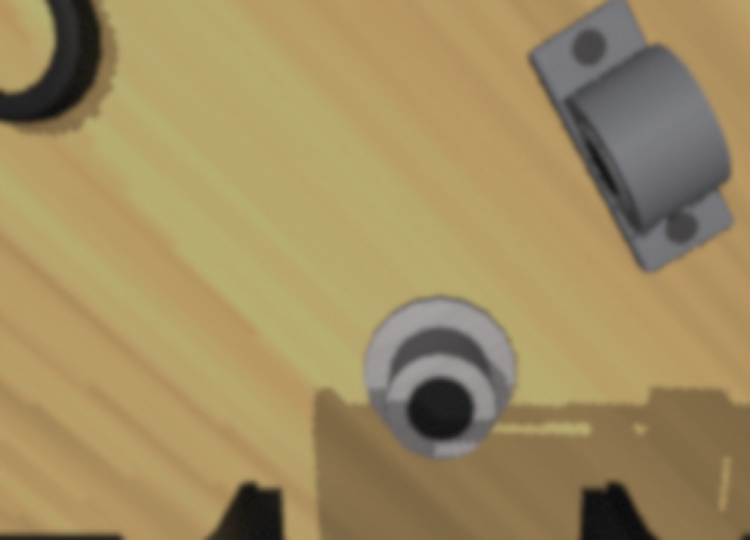

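The bush bore is at crop (441,408), which is pixel (257,196) and matches (.4435,-.0105). The block's foot holes are at pixels (306,75.7) and (337.3,135.7). I'll grip the bush and compute the block pose from those holes.

Request:
drive_tool --motion '[[[0.1,0.3,3],[0,0,0],0.5],[[0,0,3],[0,0,0],0.5],[[0,0,3],[0,0,0],0.5],[[0,0,2.4],[0,0,0],0.5],[[0,0,0],[0,0,0],0.5],[[0,0,0],[0,0,0],-1],[[0,0,0],[0,0,0],-1],[[0,0,0],[0,0,0],-1],[[0,0,0],[0,0,0],-1],[[0,0,-3.5],[0,0,0],-1],[[0,0,-4],[0,0,0],-1]]'

```text
time: 16.77
position: [0.4448, -0.0112, 0.1593]
tool_rot: [2.899, 1.209, -0.004]
ft_force: [0.4, 1.1, -2.7]
grip_width: 0.4
grip_force: 30.0
```

```bash
python3 -c "
from h import *
to(.538,-.191,.17,-35)
K,_,_=campose('wrist'); s={'tool_rot':np.array([-2.898,-1.213,.003]),'position':np.array([.442,-.0095,.1972])}
p=ray(campose('wrist',s),[(306,75.7),(337.3,135.7)],.012); print(p,p.mean(0),np.degrees(np.arctan2(*(p[0]-p[1])[1::-1])),np.linalg.norm(p[0]-p[1]))"
```

```text
t 16.77 pos [ 0.4448 -0.0112  0.1593] psi -44.7 tilt [-0.002 -0.001 -1.   ] | shift cm [-6.2 19.3 -1.1] turn z -9.7 new psi-az -15.5 q7 -0.83 grip 34.8 30.0 F [ 0.4  1.1 -2.7]
[[ 0.55439524  0.03357553  0.012     ]
 [ 0.53983693 -0.03134306  0.012     ]] [0.54711608 0.00111623 0.012     ] 77.36026148893419 0.06653094931075414
```

Request:
drive_tool --motion '[[[-1.3,3.9,-0.5],[0,0,0],-1],[[-1.3,3.9,-0.5],[0,0,0],-1],[[-1.2,3.9,0],[0,0,0],-1],[[-1.2,3.8,0],[0,0,0],-1],[[-1.2,3.8,0],[0,0,0],-1],[[0,0,1],[0,0,10],-1],[[0,0,0],[0,0,0],-1]]'

```text
time: 17.65
position: [0.5383, -0.1908, 0.1579]
tool_rot: [-2.992, -0.953, 0.005]
ft_force: [0.7, 0.5, -3.1]
grip_width: 0.405
grip_force: 30.0
```

```bash
python3 -c "
from h import *
to(.538,-.191,.0865,-55)"
```

```text
t 17.65 pos [ 0.5383 -0.1908  0.1579] psi -54.7 tilt [-0.003 -0.    -1.   ] | shift cm [-0.   0.   7.1] turn z 0.3 new psi-az -35.5 q7 -0.37 grip 35.3 30.0 F [ 0.7  0.5 -3.1]
```

Request:
drive_tool --motion '[[[0,0,3],[0,0,0],-1],[[0,0,2.5],[0,0,0],-1],[[0,0,1.2],[0,0,0],-1],[[0,0,0.3],[0,0,0],-1],[[0,0,0],[0,0,0],-1],[[0,0,0],[0,0,0],0.2],[[0,0,0],[0,0,0],0.2],[[0,0,0],[0,0,0],0.2],[[0,0,-3.5],[0,0,0],0.2],[[0,0,-5],[0,0,0],0.3],[[0,0,-4],[0,0,0],0.3]]'

```text
time: 19.02
position: [0.5395, -0.1912, 0.2163]
tool_rot: [2.993, 0.952, 0.002]
ft_force: [-0.1, -0.7, -0.4]
grip_width: 0.644
grip_force: 0.0
```

```bash
python3 -c "
from h import *
to(.6935,.011,.2,-19)
i=save('wrist','w8.png')
cv2.imwrite('pics/w8c.png',i[60:260,100:400,::-1])"
```

```text
t 19.02 pos [ 0.5395 -0.1912  0.2163] psi -54.7 tilt [ 0.001 -0.    -1.   ] | shift cm [24.2 -7.6  1.6] turn z -35.7 new psi-az -19.9 q7 -0.42 grip 56.0 0.0 F [-0.1 -0.7 -0.4]
```

View pics/w8c.png

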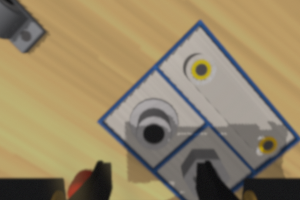

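The bush stands in its pocket at crop (152,130), with the nut at (200,165) and the link beside it. Next the short link.

Request:
drive_tool --motion '[[[4.9,-1.6,0.2],[0,0,0],0.3],[[4.9,-1.5,0.2],[0,0,0],0.3],[[4.8,-1.5,0.2],[0,0,0],0.3],[[4.8,-1.5,0.2],[0,0,0],0.3],[[4.8,-1.5,0.2],[0,0,0],0.3],[[0,0,0.2],[0,0,-9],0.4],[[0,0,0.2],[0,0,-9],0.4],[[0,0,0.2],[0,0,-9],0.4],[[0,0,0],[0,0,-9],0.4],[[0,0,0],[0,0,0],0.4]]'

```text
time: 20.32
position: [0.693, 0.0109, 0.1982]
tool_rot: [-2.554, -1.828, -0.001]
ft_force: [-0.3, -0.4, 0.9]
grip_width: 0.7
grip_force: 0.0
```

Run:
```python
from h import *
P=campose('wrist'); im=save('wrist','w9.png')
H,S,V=cv2.split(cv2.cvtColor(im,cv2.COLOR_RGB2HSV))
p=[ray(P,ce,.03)[0] for st,ce,m in blobs((H>20)&(H<35)&(S>150)&(V>90),15)]
p=[q for q in p if np.hypot(q[0]-.6925,q[1]-.011)<.045]; print(np.round(p,4))
c=np.mean(p,0); yaw=np.degrees(np.arctan2(*(p[0]-p[1])[1::-1])); print(c,yaw)
to(c[0],c[1],.083,yaw-90)
```

```text
[[ 0.7034  0.0363  0.03  ]
 [ 0.6868 -0.0155  0.03  ]]
[0.69513353 0.01037335 0.03      ] 72.22996541244588
t 20.38 pos [0.693  0.0109 0.1982] psi -18.9 tilt [ 0.  0. -1.] | shift cm [ 0.   0.2 11.5] turn z -1.1 new psi-az -18.6 q7 -0.12 grip 60.6 0.0 F [ 0.7 -0.8  0.3]
```

Request:
drive_tool --motion '[[[0,0.2,3],[0,0,-1],0.4],[[0,0,3],[0,0,0],0.4],[[0,0,3],[0,0,0],0.4],[[0,0,2.5],[0,0,0],0.4],[[0,0,0],[0,0,0],0.4],[[0,0,0],[0,0,0],-1],[[0,0,0],[0,0,0],-1],[[0,0,0],[0,0,0],-1],[[0,0,0],[0,0,0],-1],[[0,0,-3.3],[0,0,0],-1],[[0,0,-4],[0,0,0],-1]]'

```text
time: 21.75
position: [0.6938, 0.0106, 0.1556]
tool_rot: [-2.536, -1.852, 0.004]
ft_force: [-0.2, -0.2, -2.2]
grip_width: 0.339
grip_force: 30.0
```

```bash
python3 -c "
from h import *
to(.628,.2265,.155,14.3)"
```

```text
t 21.75 pos [0.6938 0.0106 0.1556] psi -17.7 tilt [-0.003 -0.    -1.   ] | shift cm [ 18.6 -12.8   0.1] turn z -32.0 new psi-az -5.5 q7 -0.09 grip 29.5 30.0 F [-0.2 -0.2 -2.2]
```

Request:
drive_tool --motion '[[[3.7,-2.6,0],[0,0,0],-1],[[3.7,-2.6,0],[0,0,0],-1],[[3.7,-2.6,0],[0,0,0],-1],[[3.7,-2.5,0],[0,0,0],-1],[[3.7,-2.5,0],[0,0,0],-1],[[0,0,0],[0,0,-8],-1],[[0,0,0],[0,0,-8],-1],[[0,0,0],[0,0,-8],-1],[[0,0,0],[0,0,-8],-1],[[0,0,0],[0,0,0],-1]]'

```text
time: 23.0
position: [0.6289, 0.2253, 0.156]
tool_rot: [-1.93, -2.478, 0.0]
ft_force: [0.4, 0.4, -1.6]
grip_width: 0.344
grip_force: 30.0
```

```bash
python3 -c "
from h import *
to(.628,.2265,.087,14.3)
i=save('wrist','w10.png')
u=np.radians(104.3); c=np.array([.596,.219])
for a,b in((62,70),(62,-70),(62,-2)): print(proj(campose('wrist'),[c[0]+(a*np.cos(u)-b*np.sin(u))/1e3,c[1]+(a*np.sin(u)+b*np.cos(u))/1e3,.011]).round())
cv2.imwrite('pics/w10c.png',i[40:300,60:460,::-1])"
```

```text
t 23.0 pos [0.6289 0.2253 0.156 ] psi 14.2 tilt [-0.001  0.    -1.   ] | shift cm [ 0.1 -0.1  6.9] turn z -0.1 new psi-az -5.5 q7 0.07 grip 30.0 30.0 F [ 0.4  0.4 -1.6]
[[133. 128.]]
[[295. 128.]]
[[216. 128.]]
```

View pics/w10c.png

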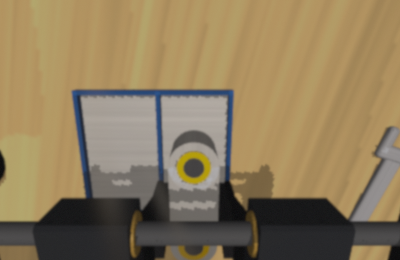

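The short link hangs over the narrower (right) pocket: divider at crop x=158, right wall at x=230, corners within 4 px of prediction. I'll lower and release.

Request:
drive_tool --motion '[[[0,-0.1,3],[0,0,0],-1],[[0,0,2.3],[0,0,0],-1],[[0,0,1.2],[0,0,0],-1],[[0,0,0.4],[0,0,0],-1],[[0,0,0],[0,0,0],-1],[[0,0,0],[0,0,0],0],[[0,0,0],[0,0,0],0],[[0,0,0],[0,0,0],0],[[0,0,-3.5],[0,0,0],0],[[0,0,-5],[0,0,0],0.3],[[0,0,-4],[0,0,0],0.5]]'

```text
time: 24.42
position: [0.6286, 0.2252, 0.2146]
tool_rot: [1.928, 2.48, 0.002]
ft_force: [0.0, 0.5, -0.7]
grip_width: 0.647
grip_force: 0.0
```

```bash
python3 -c "
from h import *
to(.547,.001,.2,-12.6)
P=campose('wrist'); im=save('wrist','w11.png')
H,S,V=cv2.split(cv2.cvtColor(im,cv2.COLOR_RGB2HSV))
print([ray(P,ce,.033)[0].round(4) for st,ce,m in blobs((H>20)&(H<35)&(S>150)&(V>90),15)])"
```

```text
t 24.43 pos [0.6286 0.2252 0.2146] psi 14.3 tilt [ 0.002  0.001 -1.   ] | shift cm [-19.7 -13.4   1.4] turn z 26.9 new psi-az -12.7 q7 0.05 grip 56.3 0.0 F [ 0.   0.5 -0.7]
[array([0.6231, 0.2514, 0.033 ]), array([0.6367, 0.1977, 0.033 ])]
```

The short link's bushes are at the expected height-plane positions, centre (.630,.225). Now the pillow block.

Request:
drive_tool --motion '[[[-4,-2.7,0.2],[0,0,0],0.5],[[-4,-2.7,0.2],[0,0,0],0.5],[[-3.9,-2.7,0.2],[0,0,0],0.5],[[-3.9,-2.7,0.2],[0,0,0],0.5],[[-3.9,-2.6,0.2],[0,0,0],0.5],[[0,0,0.2],[0,0,9],0.5],[[0,0,0.2],[0,0,9],0.5],[[0,0,0],[0,0,9],0.5],[[0,0,0],[0,0,0],0.5]]'

```text
time: 25.6
position: [0.547, 0.0012, 0.1984]
tool_rot: [2.452, 1.964, 0.001]
ft_force: [0.1, -0.3, 0.0]
grip_width: 0.749
grip_force: 0.0
```

Run:
```python
from h import *
to(.547,.001,.088,-12.6)
P=campose('wrist'); im=save('wrist','w12.png')
print(proj(P,[[.547,.001,.048]]))
cv2.imwrite('pics/w12c.png',cv2.resize(im[100:240,160:350,::-1],None,fx=4,fy=4,interpolation=cv2.INTER_CUBIC))
```

```text
t 25.6 pos [0.547  0.0012 0.1984] psi -12.6 tilt [ 0.  0. -1.] | shift cm [-0. -0. 11.] turn z -0.0 new psi-az -12.7 q7 -0.13 grip 65.1 0.0 F [ 0.1 -0.3  0. ]
[[253.14667605 196.6794992 ]]
```

View pics/w12c.png

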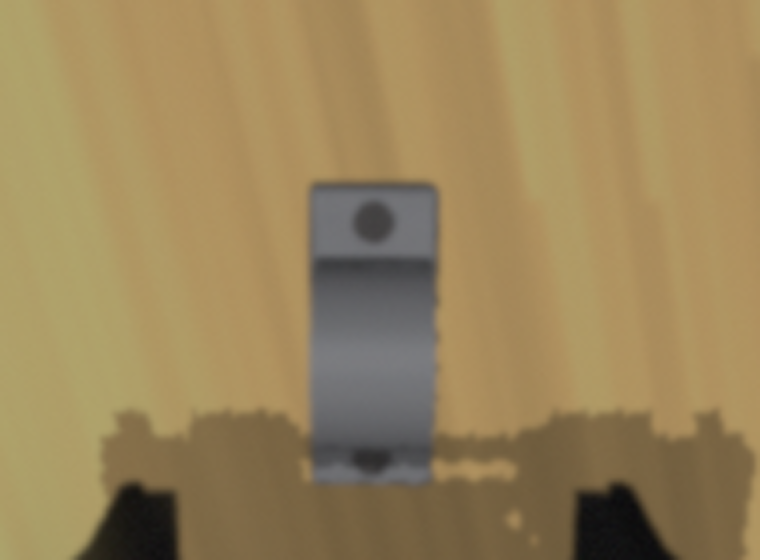

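The block is upright, aligned and centred between the fingers (crop column 374, image column 253.5). I'll grip the housing above the foot.

Request:
drive_tool --motion '[[[0,0,3],[0,0,0],0.5],[[0,0,3],[0,0,0],0.5],[[0,0,3],[0,0,0],0.5],[[0,0,2],[0,0,0],0.5],[[0,0,0],[0,0,0],0.5],[[0,0,0],[0,0,0],-1],[[0,0,0],[0,0,0],-1],[[0,0,0],[0,0,0],-1],[[0,0,0],[0,0,0],-1],[[0,0,0],[0,0,0],-1],[[0,0,-3.5],[0,0,0],-1],[[0,0,-4],[0,0,0],-1]]'

```text
time: 27.15
position: [0.5456, 0.0013, 0.1624]
tool_rot: [-2.453, -1.961, 0.006]
ft_force: [0.2, 1.1, -4.7]
grip_width: 0.34
grip_force: 30.0
```

```bash
python3 -c "
from h import *
to(.562,.2095,.16,14.3)"
```

```text
t 27.15 pos [0.5456 0.0013 0.1624] psi -12.7 tilt [-0.004 -0.001 -1.   ] | shift cm [20.7 -3.   0.2] turn z -27.0 new psi-az -6.1 q7 -0.1 grip 29.6 30.0 F [ 0.2  1.1 -4.7]
```

Request:
drive_tool --motion '[[[4.2,-0.6,0],[0,0,0],-1],[[4.2,-0.6,0],[0,0,0],-1],[[4.1,-0.6,0],[0,0,0],-1],[[4.1,-0.6,0],[0,0,0],-1],[[4.1,-0.6,0],[0,0,0],-1],[[0,0,0],[0,0,-9],-1],[[0,0,0],[0,0,-9],-1],[[0,0,0],[0,0,-9],-1],[[0,0,0],[0,0,0],-1]]'

```text
time: 28.28
position: [0.5625, 0.2095, 0.1621]
tool_rot: [-1.929, -2.478, 0.003]
ft_force: [0.3, -0.2, -4.8]
grip_width: 0.346
grip_force: 30.0
```

```bash
python3 -c "
from h import *
to(.562,.2095,.0918,14.3)"
```

```text
t 28.27 pos [0.5625 0.2095 0.1621] psi 14.2 tilt [-0.002 -0.001 -1.   ] | shift cm [ 0. -0.  7.] turn z -0.1 new psi-az -6.1 q7 0.02 grip 30.1 30.0 F [ 0.3 -0.2 -4.8]
```

Request:
drive_tool --motion '[[[0,0,3],[0,0,0],-1],[[0,0,2.3],[0,0,0],-1],[[0,0,1.2],[0,0,0],-1],[[0,0,0.5],[0,0,0],-1],[[0,0,0],[0,0,0],-1],[[0,0,0],[0,0,0],0],[[0,0,0],[0,0,0],0],[[0,0,0],[0,0,0],0],[[0,0,-3.5],[0,0,0],0],[[0,0,-5],[0,0,0],0],[[0,0,-5],[0,0,0],0],[[0,0,-3],[0,0,0],0]]'

```text
time: 29.78
position: [0.5642, 0.2099, 0.2618]
tool_rot: [1.927, 2.479, 0.007]
ft_force: [0.9, 0.3, 0.0]
grip_width: 0.503
grip_force: 0.0
```

Request:
drive_tool --motion '[[[0,-5,0],[0,0,0],0],[[0,-4,0],[0,0,0],0],[[0,0,0],[0,0,0],0],[[0,0,0],[0,0,0],0]]'

```text
time: 30.28
position: [0.4767, 0.1879, 0.259]
tool_rot: [1.928, 2.48, 0.003]
ft_force: [0.5, -0.0, 0.6]
grip_width: 0.502
grip_force: 0.0
```

```bash
python3 -c "
from h import *
to(.562,.2095,.09,14.3)
a=save('scene','s13.png'); w=save('wrist','w13.png')
c=cv2.resize(a[170:290,140:380,::-1],(800,400),interpolation=cv2.INTER_CUBIC); d=w[100:260,120:440,::-1]; d=cv2.resize(d,(400,200)); e=np.zeros((200,800,3),np.uint8); e[:,:400]=d
cv2.imwrite('pics/final.png',np.vstack([c,e]))"
```

```text
t 30.27 pos [0.4767 0.1879 0.259 ] psi 14.3 tilt [ 0.002  0.001 -1.   ] | shift cm [-0.   8.8 16.9] turn z -0.0 new psi-az -6.1 q7 -0.15 grip 43.7 0.0 F [ 0.5 -0.   0.6]
```

View pics/final.png

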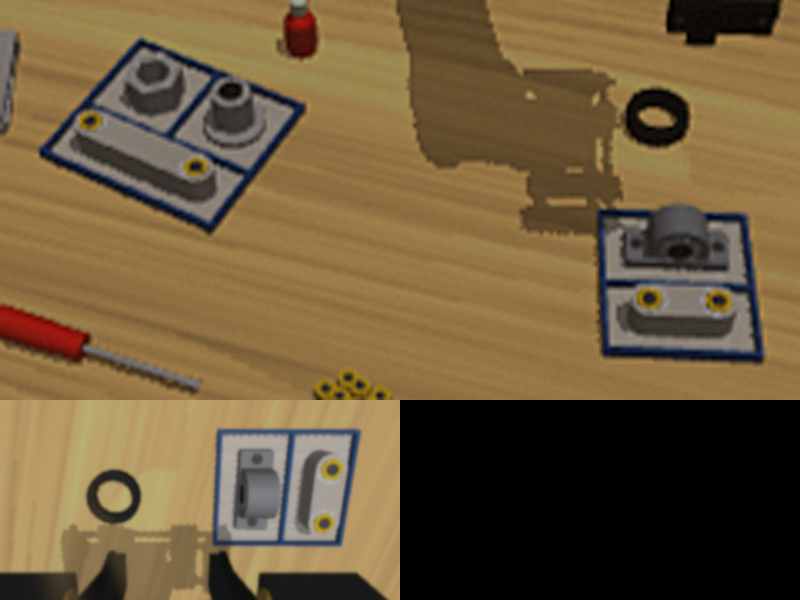

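The final picture shows all five parts flat in their own pockets:
- **tray3:** nut (152,85), bush (233,110), long link (145,155).
- **tray2:** block (680,240), short link (685,308).

The arm is clear of everything.

```bash
python3 -c "
from bench import ctrl
print(ctrl.close_job())"
```

```text
the job is handed in; nothing more can be done
None
```

Both kits are made up and the job is handed in at about 30 s of robot time; the last picture showed all five parts lying flat in their correct pockets, released, with the arm clear.

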